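# Unlock and open the bench incubator's access panel

### The arm

A 7-joint arm with a two-finger parallel gripper is mounted at the origin on the work surface. World frame = base frame: x ahead of the robot, y to its left, z up, the work surface at z = 0. Lengths are in m, angles in rad, forces in N, time in s.
With the tool pointing down it reaches from about 0.425 to 0.925 m from the base axis. Payload 6.8 kg.
Tool frame: the origin (TCP) lies at the very end of the fingers, on their centre line; the grasp point (between the pads) lies 19 mm behind it (manip.tcp_to_grasp is the distance from the TCP to the grasp point, in m); z points along the fingers, y is the direction in which the jaws open and shut (so a half turn about z gives the same grasp; the last joint's range is limited). The gripper opens to 85 mm and grips with 20 to 120 N. Pads are 22 mm wide; open, the fingers measure 114 mm over their backs; the gripper's body (76 mm by 85 mm) begins 54 mm behind the grasp point. The pads swing forward as they close: fully open they stand 13 mm farther back than shut.
Start: joints at [-1.38, 0.477, 0.022, 1.555, -0.011, 1.109, -0.083], TCP at [0.199, 0.645, 0.231] pointing down, gripper open.
Joint ranges: [-2.96, 2.96], [-0.34, 2.1], [-1.41, 1.46], [0.24, 2.44], [-1.37, 4.51], [0.17, 1.92], [-2.96, 2.96]. Speed limits (rad/s): [2.39, 2.39, 3.14, 3.14, 3.14, 3.14, 3.14].

### API

Orientations are given as a 3x3 rotation matrix whose columns are the frame's x, y, z axes.
In Python, from workcell import manip, imaging gives the robot as it stands.
- The arm moves only by the shell command python3 -m creep 'ROWS'. ROWS is JSON, a list of rows, each an object with "hand": the finger opening in cm, from 0 to 8.54; "translation": the shift along the tool's x, y, z in cm, a list of three; "yaw": the turn about the tool's z in degrees. A call has 1 to 8 rows; each row is the pose to reach, as a shift and turn from the pose commanded when the call began, along the tool's axes at that moment; what a row does not reach only later rows make up. A row lasts 1/8 s, in which the tool goes at most 62.5 mm and 10.7 degrees, less where a joint would pass 70% of its speed; a pose out of reach is approached as far as the arm can. A call with a gripper value outside its range is refused whole. The fingers move at their own pace and stop on an object; the grip force is fixed at half the most. Time passes only in rows, so rows that repeat a pose let the fingers close. It gives the time, the measured TCP pose, the force and the opening at its end, in the units of the state.
- manip.state(): the state, without advancing time (a new reading comes with each control period).
- imaging.grab_frame(name): name is "scene" or "top"; returns a dict with "img" (384x512x3 uint8, blue, green, red), "depth" (384x512 float32, m along the optical axis (not along the pixel's ray), 0 where there is no reading), "camera_matrix" (3x3 intrinsics, pixels), "rvec" (rotation vector, rad) and "tvec" (3), from world to camera coordinates, as OpenCV has them. Camera axes: x right, y down, z forward; pixel columns grow to the right and rows downward; lengths in m; the calibration is good to about 2 mm. A picture is of the moment at which its call begins.
- manip.close_job(): hands the job in, once; it reports no verdict.
The state is a dict: "clock": time; "joints": joint angles; "dq": joint speeds; "joint_efforts": joint torques, N m; "tcp_pos": TCP position; "tool_rot": TCP orientation; "ft_force": force on the tool from outside, world axes, zero at the start; "wrist_torque": the same for the moment, N m; "finger_gap": opening from 0.0 (shut) to 1.0 (fully open).
Only numpy, scipy, OpenCV 4.12 (cv2) and the standard library are available. Lean on these libraries where they do the work, as an engineer would, in place of code of your own. Each camera call takes 0.05 s, during which the arm holds its last target.

### The job

Turn the key in the cam latch of the bench incubator a full quarter turn clockwise (seen from above), then swing the access panel up and open by at least 60 degrees and leave it standing there, with the key left as turned. Do not turn the temperature dial on the deck beside the panel, and leave the tube rack and the tip box where they are.

Things in the scene. Friction and masses are not known exactly. Their poses are not given: they have to be found in the camera images.
- incubator: white bench-top housing 260 (x) x 380 (y) x 100 mm high, fixed; origin at the centre of its underside, x from its front (robot side) to its rear, y left, z up. The access panel (grey frame, clear window, 215 x 260 x 8 mm) lies on top, underside at z = 100, over x = -125 to 90, y = -80 to 180; hinge axis along y at x = 90, z = 100.5: its front edge lifts and it swings up and to the rear.
- key_bow (a point): centre of the key's bow: upright steel plate 38 long, 9 thick, 24 mm high on the latch at the panel's front right (incubator frame x = -95, y = -35), centre 29 mm and lower edge 17 mm above the panel's top face. Site x runs along the length, y across the thickness. Locked, the bow points along incubator x; open, along its y. It stays in the latch and turns about its vertical centre line.
- key (a joint): turn of the key in rad: 0 locked, grows clockwise seen from above, stop at 1.57 (open). Stiff: 0.06 N m; stays where it is left. Starts within 0.12 of locked. The latch's cam holds the panel shut until about 1.1.
- handle_mid (a point): middle of the panel's handle: a round steel bar 10 mm thick, 90 mm long along incubator y, on two end posts, its centre 42 mm above the panel's top face (incubator frame x = -105, y = 100, z = 150.5 when shut), 20 mm behind the panel's front edge; shut, it is 195 mm in front of the hinge axis and 50 mm above it, and it swings with the panel.
- panel (a joint): opening angle of the access panel in rad: 0 shut, 1.57 upright, stop at 1.75. A stiff hinge (0.62 N m friction, panel 0.4 kg, about 5 to 6 N at the handle to lift) keeps it at whatever angle it is left.
- dial_mark (a point): bystander: white-marked end of the bar grip (42 x 14 mm, 38 mm high) of the black temperature dial, 40 mm across, on the deck to the right of the panel (dial axis at incubator frame x = 20, y = -135 mm); the point lies 18 mm from the dial's axis, 37 mm above the deck. Not to be turned.
- tube_rack: bystander: green tube rack 110 x 160 x 58 mm with three capped tubes up to 97 mm high; origin at the centre of its underside. Loose.
- tip_box: bystander: grey box with blue tray of white pipette tips, 85 x 125 x 67 mm; origin at the centre of its underside. Loose.

How it is judged:
By the outcome, as a careful person would: the job done as asked, in the order asked, and still so for the second after the job is handed in, with the robot touching nothing.
It also fails if it takes over 51 s, if anything falls off the work surface, if the arm or the gripper's body presses on something with over 40 N, if the wrist force passes 120 N, or if a joint passes its speed limit or range.

## Working session

There is one attempt and no reset: what is moved stays moved. The work goes in short steps, Python scripts to look and compute and a shell command to move; the robot and the scene stay as the last step left them, time stands still between calls to the robot, and variables do not carry over. Pictures are saved under pics/ and viewed, and the job is handed in when it is done.

```bash
ls; mkdir -p pics; cat > h.py <<'E'
import cv2, numpy as np
from workcell import manip, imaging
def grab(n,fn):
    f=imaging.grab_frame(n); cv2.imwrite('pics/'+fn+'.png',f['img']); np.savez('pics/'+fn+'.npz',**{k:np.array(v) for k,v in f.items()}); return f
def pix2w(f,u,v,d=None,z=None):
    R=cv2.Rodrigues(np.array(f['rvec'],float))[0];t=np.array(f['tvec'],float).ravel();K=np.array(f['camera_matrix'])
    ray=np.linalg.inv(K)@[u,v,1]; c=-R.T@t; r=R.T@ray
    if z is not None: return c+r*(z-c[2])/r[2]
    if d is None: d=f['depth'][int(round(v)),int(round(u))]
    return c+r*d
def w2pix(f,p):
    return cv2.projectPoints(np.array(p,float).reshape(-1,3),np.array(f['rvec'],float),np.array(f['tvec'],float),np.array(f['camera_matrix'],float),None)[0].reshape(-1,2)
E
python3 - <<'E'
from h import *
for n in('scene','top'):
    f=grab(n,n+'0'); print(n,f['camera_matrix'],f['rvec'],f['tvec'])
s=manip.state()
for k in s: print(k,np.round(s[k],3))
E
```

```text
pics
scene [[431.6280746    0.         254.94105065]
 [  0.         431.6280746  194.69014065]
 [  0.           0.           1.        ]] [ 1.89095784  1.38203558 -0.67998657] [-0.22580883 -0.22384649  1.75280938]
top [[395.68691451   0.         259.01173103]
 [  0.         395.68691451 193.54495926]
 [  0.           0.           1.        ]] [ 2.06007543 -2.15455434  0.24757142] [0.06124848 0.5494986  1.08771891]
clock 0.1
joints [-1.38   0.478  0.022  1.556 -0.012  1.109 -0.083]
dq [ 0.003 -0.002 -0.    -0.002  0.002  0.002  0.002]
joint_efforts [ 5.0000e-03 -5.9776e+01  1.6140e+00 -2.8195e+01  1.3000e-02  5.0000e-03
 -0.0000e+00]
tcp_pos [0.199 0.645 0.23 ]
tool_rot [[-0.956  0.294 -0.   ]
 [ 0.294  0.956 -0.002]
 [-0.    -0.002 -1.   ]]
ft_force [-0.082  0.92  -0.237]
wrist_torque [-0.018 -0.032  0.054]
finger_gap 1.0
```

View pics/scene0.png

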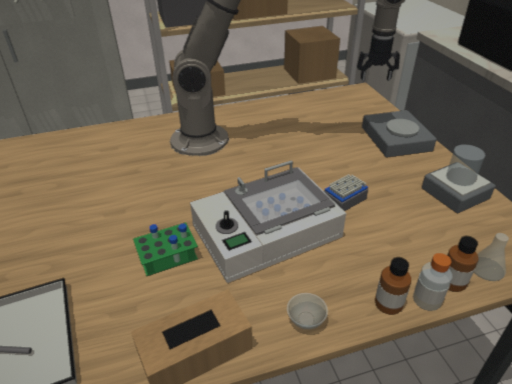

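View pics/top0.png

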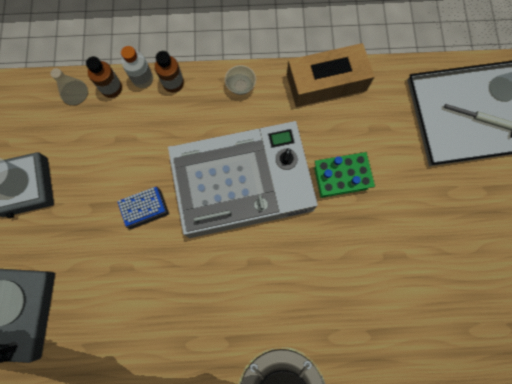

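The scene view shows the incubator in the middle, with the robot behind it. In the top view it spans about (170,125)-(315,235), with the key near (261,205), the handle near (212,217), the dial at (287,157), the rack to the right and the tip box to the left. I'll enlarge the crops next.

```bash
python3 - <<'E'
from h import *
t=cv2.imread('pics/top0.png');cv2.imwrite('pics/top0c.png',cv2.resize(t[115:245,160:325],None,fx=4.8,fy=4.5,interpolation=cv2.INTER_CUBIC)) 
s=cv2.imread('pics/scene0.png');cv2.imwrite('pics/scene0c.png',cv2.resize(s[150:280,185:350],None,fx=4.8,fy=4.5,interpolation=cv2.INTER_CUBIC))
E
```

```text
(no output)
```

View pics/top0c.png

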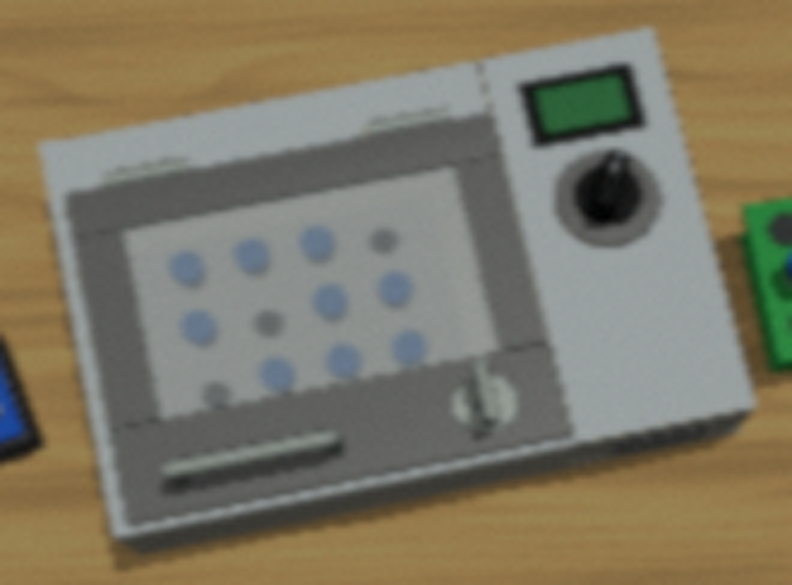

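View pics/scene0c.png

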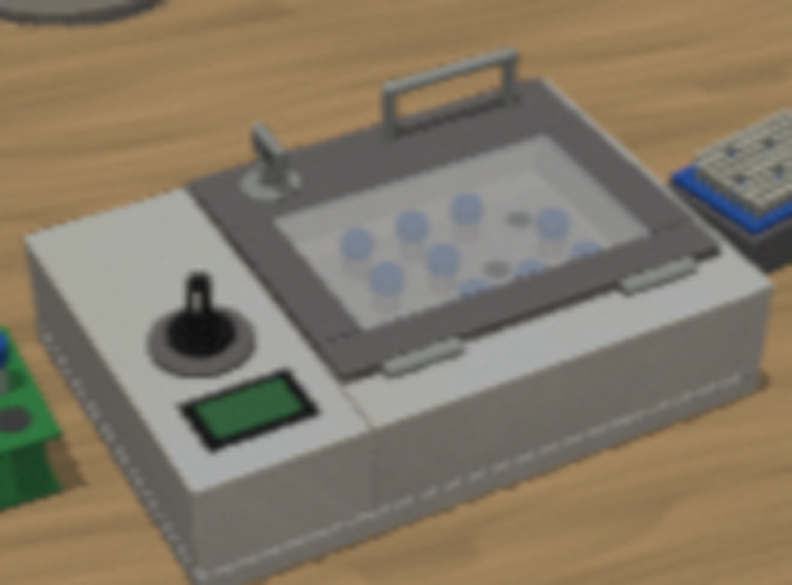

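```bash
cat > fit.py <<'E'
from h import *
from scipy.optimize import least_squares
ft=dict(np.load('pics/top0.npz'));fs=dict(np.load('pics/scene0.npz'))
T={(40,145):(130,190,100),(655,30):(130,-190,100),(752,408):(-130,-190,100),(115,538):(-130,190,100),(575,437):(-125,-80,108),(122,525):(-125,180,108)}
S={(25,238):(-130,-190,100),(190,492):(130,-190,100),(770,288):(130,190,100)}
def obs(D,o): 
    px=np.array([[o[0]+(x+.5)/4.8-.5,o[1]+(y+.5)/4.5-.5] for x,y in D]); return px,np.array(list(D.values()))/1000.
def tr(p,P):
    c,s=np.cos(p[2]),np.sin(p[2]); return P@np.array([[c,-s,0],[s,c,0],[0,0,1]]).T+[p[0],p[1],0]
pt,Pt=obs(T,(160,115));ps,Ps=obs(S,(185,150))
def solve(t,s):
    def r(p):
        o=[]
        if t:o.append((w2pix(ft,tr(p,Pt))-pt).ravel())
        if s:o.append((w2pix(fs,tr(p,Ps))-ps).ravel())
        return np.concatenate(o)
    return least_squares(r,[.6,.05,.1])
for a in((1,0),(0,1),(1,1)):
    q=solve(*a);print(np.round(q.x,4),np.round(q.fun,1))
p=q.x
if __name__=='__main__':
    for n,P in dict(key=(-95,-35,137),handle=(-105,100,150.5),dial=(20,-135,137),hinge=(90,50,100.5)).items():
        P=np.array([P])/1000;W=tr(p,P);print(n,np.round(W,4),w2pix(ft,W).round(1),w2pix(fs,W).round(1))
    for n,u,v in(('key bow top',160+483/4.8,115+400/4.5),('handle',160+252/4.8,115+457/4.5),('deck',300,200)):
        print(n,pix2w(ft,u,v).round(4))
    for nm,(x,y) in dict(far=(483,365),near=(482,432)).items():
        print(nm,pix2w(ft,160+x/4.8,115+y/4.5,z=.149).round(4))
    for nm,(x,y) in dict(l=(165,475),r=(340,440)).items():
        print(nm,pix2w(ft,160+x/4.8,115+y/4.5,z=.155).round(4))
    for nm,(x,y) in dict(keytopnear=(258,130),keytopfar=(282,160)).items():
        print(nm,pix2w(fs,185+x/4.8,150+y/4.5,z=.149).round(4))
E
python3 fit.py
```

```text
[0.5973 0.0849 0.1668] [-0.4 -0.5 -0.1 -0.7  1.2  0.6 -0.7  0.2 -0.6  0.   0.6  0.2]
[0.5992 0.0851 0.1682] [-0.8 -0.6 -0.   0.3  0.7 -0.2]
[0.5977 0.0851 0.1678] [-0.5 -0.6 -0.2 -0.9  1.2  0.3 -0.7  0.1 -0.7 -0.2  0.6  0.1 -0.9 -0.9
 -0.2 -0.1  0.5 -0.5]
key [[0.5099 0.0347 0.137 ]] [[260.6 202.4]] [[240.5 183.2]]
handle [[0.4775 0.1661 0.1505]] [[211.4 215.6]] [[278.3 165.7]]
dial [[ 0.64   -0.0447  0.137 ]] [[287.  155.2]] [[225.4 216.1]]
hinge [[0.6781 0.1494 0.1005]] [[217.9 149.4]] [[296.3 220.1]]
key bow top [0.5037 0.0349 0.1477]
handle [0.4742 0.163  0.1535]
deck [ 0.519  -0.0762  0.1022]
far [0.5246 0.034  0.149 ]
near [0.4843 0.0364 0.149 ]
l [0.4655 0.2105 0.155 ]
r [0.4819 0.1145 0.155 ]
keytopnear [0.503  0.0318 0.149 ]
keytopfar [0.5392 0.0369 0.149 ]
```

```bash
python3 - <<'E'
from h import *
t=cv2.imread('pics/top0.png');s=cv2.imread('pics/scene0.png')
def c(i,x,y,w,h):return cv2.resize(i[y:y+h,x:x+w],(390,290),interpolation=cv2.INTER_CUBIC)
# key 39x29 window (10x), handle 52x~38.67 -> use 78x58 (5x)
A=np.vstack([np.hstack([c(t,241,186,39,29),c(s,225,172,39,29)]),np.hstack([c(t,178,190,78,58),c(s,245,145,78,58)])])
cv2.imwrite('pics/z0.png',A)
E
```

```text
(no output)
```

View pics/z0.png

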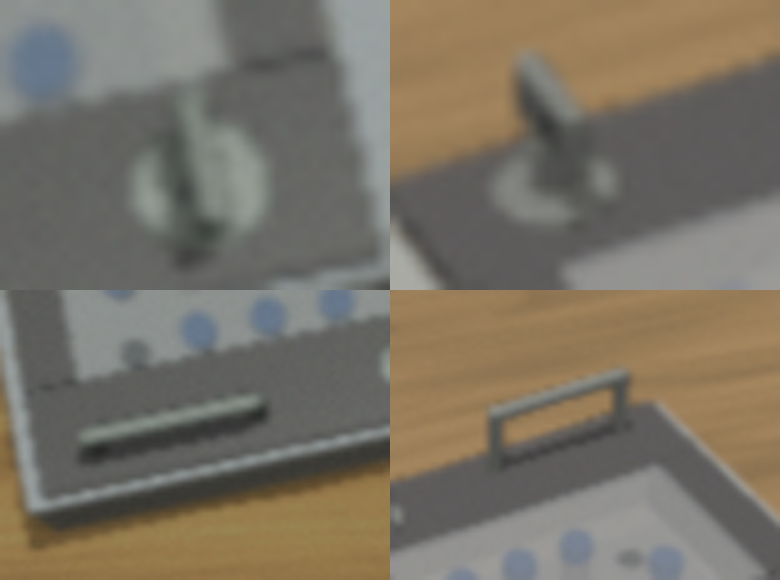

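```bash
python3 - <<'E'
from h import *
ft=dict(np.load('pics/top0.npz'));fs=dict(np.load('pics/scene0.npz'))
def q(f,o,k,x,y,z):return pix2w(f,o[0]+(x+.5)/k-.5,o[1]+(y+.5)/k-.5,z=z).round(4)
print('keyT',q(ft,(241,186),10,190,92,.149),q(ft,(241,186),10,205,228,.149),'ros',q(ft,(241,186),10,200,182,.112))
print('keyS',q(fs,(225,172),10,140,60,.149),q(fs,(225,172),10,187,118,.149),'ros',q(fs,(225,172),10,165,180,.112))
print('hT',q(ft,(178,190),5,82,148,.153),q(ft,(178,190),5,264,112,.153))
print('hS',q(fs,(245,145),5,102,120,.153),q(fs,(245,145),5,238,85,.153))
E
```

```text
keyT [0.5285 0.0367 0.149 ] [0.4913 0.0344 0.149 ] ros [0.5112 0.0344 0.112 ]
keyS [0.4964 0.033  0.149 ] [0.5285 0.0384 0.149 ] ros [0.5091 0.0358 0.112 ]
hT [0.4695 0.2117 0.153 ] [0.4844 0.1157 0.153 ]
hS [0.4828 0.1211 0.153 ] [0.4739 0.2137 0.153 ]
```

```bash
cat > go.py <<'E'
import sys
from h import *
def rel(target,ydir=None):
    s=manip.state();R=np.array(s['tool_rot']);p=np.array(s['tcp_pos'])
    print('tcp',p.round(4),'t',s['clock'],'shift cm',(R.T@(np.array(target)-p)*100).round(2))
    if ydir is not None:
        cur=np.degrees(np.arctan2(R[1,1],R[0,1])); print('ydir now',cur.round(1),'yaw',round((cur-ydir+90)%180-90,1))
if __name__=='__main__':
    a=[float(x) for x in sys.argv[1:]]; rel(a[:3],a[3] if len(a)>3 else None)
E
python3 go.py .5105 .0352 .215 96.3
```

```text
tcp [0.1985 0.6446 0.2304] t 0.1 shift cm [-47.75 -49.05   1.63]
ydir now 72.9 yaw -23.4
```

```bash
python3 -m creep '[{"hand":8.54,"translation":[-4,-4.1,0],"yaw":-3},{"hand":8.54,"translation":[-8,-8.2,0],"yaw":-6},{"hand":8.54,"translation":[-12,-12.3,0],"yaw":-9},{"hand":8.54,"translation":[-16,-16.4,0],"yaw":-12},{"hand":8.54,"translation":[-20,-20.5,0],"yaw":-15},{"hand":8.54,"translation":[-24,-24.6,0],"yaw":-18},{"hand":8.54,"translation":[-28,-28.7,0],"yaw":-21},{"hand":8.54,"translation":[-32,-32.9,0],"yaw":-23.4}]'; python3 go.py .5105 .0352 .215 96.3
```

```text
clock: 1.1
tcp_pos: [0.4081, 0.2347, 0.2312]
tool_rot: [[-0.994, -0.111, 0.0], [-0.111, 0.994, 0.0], [-0.0, 0.0, -1.0]]
ft_force: [0.7, 0.1, 0.2]
finger_gap: 1.004
tcp [0.4081 0.2347 0.2312] t 1.1 shift cm [ -7.96 -20.96   1.62]
ydir now 96.4 yaw 0.1
```

```bash
python3 -m creep '[{"hand":8,"translation":[-1.6,-4.2,0],"yaw":0},{"hand":7,"translation":[-3.2,-8.4,0],"yaw":0},{"hand":6,"translation":[-4.8,-12.6,0],"yaw":0},{"hand":5,"translation":[-6.4,-16.8,0.5],"yaw":0},{"hand":4.5,"translation":[-7.96,-20.96,1.6],"yaw":0},{"hand":4.5,"translation":[-7.96,-20.96,1.6],"yaw":0},{"hand":4.5,"translation":[-7.96,-20.96,1.6],"yaw":0}]'; python3 - <<'E'
from h import *
f=grab('top','top1');g=grab('scene','scene1')
def c(i,x,y,w,h):return cv2.resize(i[y:y+h,x:x+w],(400,400),interpolation=cv2.INTER_CUBIC)
cv2.imwrite('pics/z1.png',np.hstack([c(f['img'],220,160,80,80),c(g['img'],200,120,100,100)]))
E
python3 go.py .5105 .0352 .12 96.3
```

```text
clock: 1.98
tcp_pos: [0.5093, 0.0375, 0.2151]
tool_rot: [[-0.994, -0.11, -0.001], [-0.11, 0.994, 0.0], [0.001, 0.0, -1.0]]
ft_force: [0.4, 0.5, -0.6]
finger_gap: 0.528
tcp [0.5093 0.0383 0.2153] t 2.075 shift cm [-0.08 -0.33  9.53]
ydir now 96.4 yaw 0.1
```

View pics/z1.png

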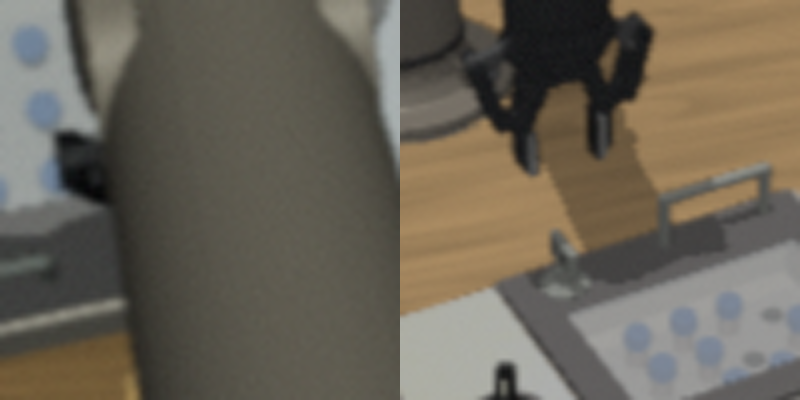

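The top camera is hidden by the arm. In the scene view the fingers straddle the line above the key, with the key at about (560,250) in the crop. Descending in two stages.

```bash
python3 -m creep '[{"hand":4.5,"translation":[0,-0.3,3],"yaw":0},{"hand":4.5,"translation":[0,-0.3,5.5],"yaw":0},{"hand":4.5,"translation":[0,-0.3,7.5],"yaw":0},{"hand":4.5,"translation":[0,-0.3,7.5],"yaw":0}]'; python3 - <<'E'
from h import *
g=grab('scene','scene2')
cv2.imwrite('pics/z2.png',cv2.resize(g['img'][145:215,200:300],None,fx=7,fy=7,interpolation=cv2.INTER_CUBIC))
E
python3 go.py .5105 .0352 .12 96.3
```

```text
clock: 2.58
tcp_pos: [0.5088, 0.035, 0.1393]
tool_rot: [[-0.994, -0.111, -0.003], [-0.111, 0.994, -0.0], [0.003, 0.0, -1.0]]
ft_force: [0.6, -0.3, -0.1]
finger_gap: 0.528
tcp [0.5096 0.0348 0.1403] t 2.625 shift cm [-0.09  0.03  2.03]
ydir now 96.4 yaw 0.1
```

View pics/z2.png

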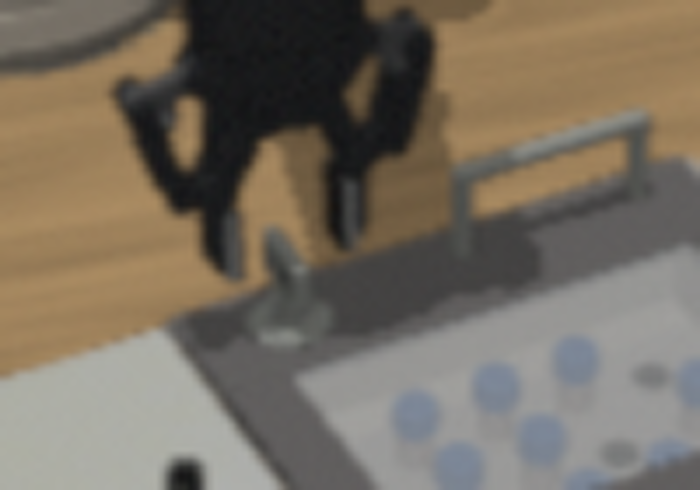

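The key's bow, at (280,255), sits midway between the fingertips at (230,270) and (345,235). Going down the last 2 cm and closing.

```bash
python3 -m creep '[{"hand":4.5,"translation":[0,0,1.0],"yaw":0},{"hand":4.5,"translation":[-0.05,0,1.95],"yaw":0},{"hand":2.5,"translation":[-0.05,0,1.95],"yaw":0},{"hand":0.6,"translation":[-0.05,0,1.95],"yaw":0},{"hand":0.2,"translation":[-0.05,0,1.95],"yaw":0},{"hand":0.2,"translation":[-0.05,0,1.95],"yaw":0},{"hand":0.2,"translation":[-0.05,0,1.95],"yaw":0},{"hand":0.2,"translation":[-0.05,0,1.95],"yaw":0}]'; python3 go.py .5105 .0352 .12 96.3
```

```text
clock: 3.62
tcp_pos: [0.5105, 0.0345, 0.121]
tool_rot: [[-0.994, -0.11, -0.0], [-0.11, 0.994, 0.001], [-0.0, 0.001, -1.0]]
ft_force: [-2.1, 4.7, 3.4]
finger_gap: 0.107
tcp [0.5105 0.0345 0.121 ] t 3.625 shift cm [-0.01  0.07  0.1 ]
ydir now 96.3 yaw 0.0
```

Gripped, with a gap of 9.1 mm matching the bow. Turning clockwise.

```bash
python3 -m creep '[{"hand":0.2,"translation":[0,0,0],"yaw":6},{"hand":0.2,"translation":[0,0,0],"yaw":12},{"hand":0.2,"translation":[0,0,0],"yaw":18},{"hand":0.2,"translation":[0,0,0],"yaw":24},{"hand":0.2,"translation":[0,0,0],"yaw":30},{"hand":0.2,"translation":[0,0,0],"yaw":36},{"hand":0.2,"translation":[0,0,0],"yaw":42},{"hand":0.2,"translation":[0,0,0],"yaw":48}]'; python3 go.py .5105 .0352 .12 9.6;  python3 -m creep '[{"hand":0.2,"translation":[0,0,0],"yaw":6},{"hand":0.2,"translation":[0,0,0],"yaw":12},{"hand":0.2,"translation":[0,0,0],"yaw":18},{"hand":0.2,"translation":[0,0,0],"yaw":24},{"hand":0.2,"translation":[0,0,0],"yaw":30},{"hand":0.2,"translation":[0,0,0],"yaw":34},{"hand":0.2,"translation":[0,0,0],"yaw":34}]'; python3 go.py .5105 .0352 .12 9.6; python3 -c "
from h import *
s=manip.state();print(s['wrist_torque'],s['joints'])"
```

```text
clock: 4.62
tcp_pos: [0.5108, 0.0356, 0.121]
tool_rot: [[-0.745, 0.667, 0.0], [0.667, 0.745, 0.002], [0.001, 0.002, -1.0]]
ft_force: [-0.6, 7.7, 1.9]
finger_gap: 0.107
tcp [0.5108 0.0356 0.121 ] t 4.625 shift cm [-0.   -0.05  0.1 ]
ydir now 48.2 yaw 38.6
clock: 5.5
tcp_pos: [0.5116, 0.036, 0.121]
tool_rot: [[-0.247, 0.969, 0.002], [0.969, 0.247, 0.002], [0.001, 0.002, -1.0]]
ft_force: [1.0, 7.5, -0.3]
finger_gap: 0.101
tcp [0.5116 0.036  0.121 ] t 5.5 shift cm [-0.05 -0.12  0.1 ]
ydir now 14.3 yaw 4.7
[ 1.83708591 -0.25939878 -0.0790076 ] [-0.70725454  0.41644739  0.64652737  2.07440782 -0.36422233  0.75965898
  0.41615808]
```

Now up to the stop, watching the torque about z.

```bash
cat > st.py <<'E'
from h import *
s=manip.state();R=np.array(s['tool_rot']);print('F',np.round(s['ft_force'],1),'M',np.round(s['wrist_torque'],2),'ydir',np.degrees(np.arctan2(R[1,1],R[0,1])).round(2),'gap',round(s['finger_gap'],3))
E
python3 -m creep '[{"hand":0.2,"translation":[0,0,0],"yaw":2.5},{"hand":0.2,"translation":[0,0,0],"yaw":5},{"hand":0.2,"translation":[0,0,0],"yaw":5}]'; python3 st.py; python3 -m creep '[{"hand":0.2,"translation":[0,0,0],"yaw":1.5},{"hand":0.2,"translation":[0,0,0],"yaw":3},{"hand":0.2,"translation":[0,0,0],"yaw":3}]'; python3 st.py
```

```text
clock: 5.88
tcp_pos: [0.5117, 0.0361, 0.121]
tool_rot: [[-0.162, 0.987, 0.002], [0.987, 0.162, 0.002], [0.002, 0.002, -1.0]]
ft_force: [1.5, 8.0, -1.0]
finger_gap: 0.103
F [ 1.5  8.  -1. ] M [ 1.85 -0.34  0.01] ydir 9.34 gap 0.103
clock: 6.25
tcp_pos: [0.5117, 0.0361, 0.121]
tool_rot: [[-0.111, 0.994, 0.002], [0.994, 0.111, 0.002], [0.002, 0.002, -1.0]]
ft_force: [2.2, 8.0, -0.7]
finger_gap: 0.1
F [ 2.2  8.  -0.7] M [ 1.85 -0.36  0.12] ydir 6.38 gap 0.1
```

```bash
python3 -m creep '[{"hand":0.2,"translation":[0,0,0],"yaw":2},{"hand":0.2,"translation":[0,0,0],"yaw":4},{"hand":0.2,"translation":[0,0,0],"yaw":4}]'; python3 st.py;python3 - <<'E'
from h import *
g=grab('scene','scene3')
cv2.imwrite('pics/z3.png',cv2.resize(g['img'][145:215,200:300],None,fx=7,fy=7,interpolation=cv2.INTER_CUBIC))
E
```

```text
clock: 6.62
tcp_pos: [0.5118, 0.0361, 0.1211]
tool_rot: [[-0.044, 0.999, 0.002], [0.999, 0.044, 0.001], [0.001, 0.002, -1.0]]
ft_force: [1.3, 7.6, -0.8]
finger_gap: 0.108
F [ 1.3  7.6 -0.8] M [ 1.71 -0.43  1.09] ydir 2.55 gap 0.108
```

View pics/z3.png

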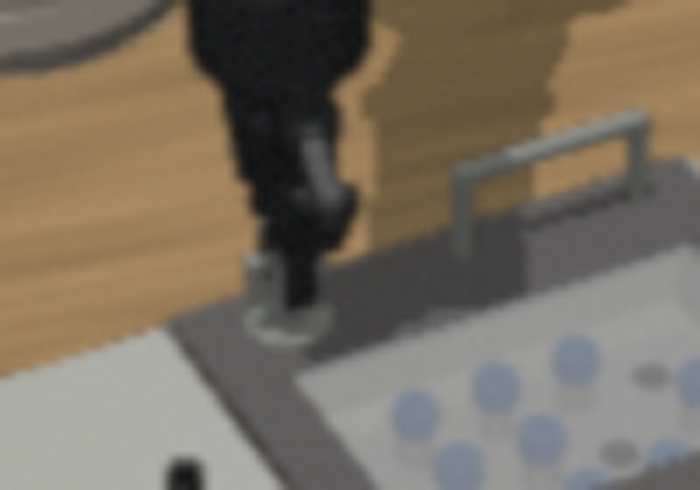

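The torque jumped to 1.1 N m at a jaw direction of about 4°, so the key is at its stop. I'll relax the twist, open and lift.

```bash
python3 -m creep '[{"hand":0.2,"translation":[0,0,0],"yaw":-2},{"hand":0.8,"translation":[0,0,0],"yaw":-2},{"hand":2,"translation":[0,0,0],"yaw":-2},{"hand":4,"translation":[0,0,0],"yaw":-2},{"hand":4.5,"translation":[0,0,-1.5],"yaw":-3},{"hand":4.5,"translation":[0,0,-4],"yaw":-4},{"hand":4.5,"translation":[0,0,-7],"yaw":-5},{"hand":4.5,"translation":[0,0,-8],"yaw":-5}]'; python3 go.py .4775 .1658 .1315 9.6; python3 - <<'E'
from h import *
g=grab('scene','scene4')
cv2.imwrite('pics/z4.png',cv2.resize(g['img'][145:215,200:300],None,fx=7,fy=7,interpolation=cv2.INTER_CUBIC))
E
```

```text
clock: 7.68
tcp_pos: [0.5117, 0.0334, 0.2031]
tool_rot: [[-0.126, 0.992, 0.003], [0.992, 0.126, 0.001], [0.001, 0.004, -1.0]]
ft_force: [0.1, -0.0, -0.7]
finger_gap: 0.523
tcp [0.5117 0.0334 0.2031] t 7.675 shift cm [13.56 -1.75  7.16]
ydir now 7.3 yaw -2.3
```

View pics/z4.png

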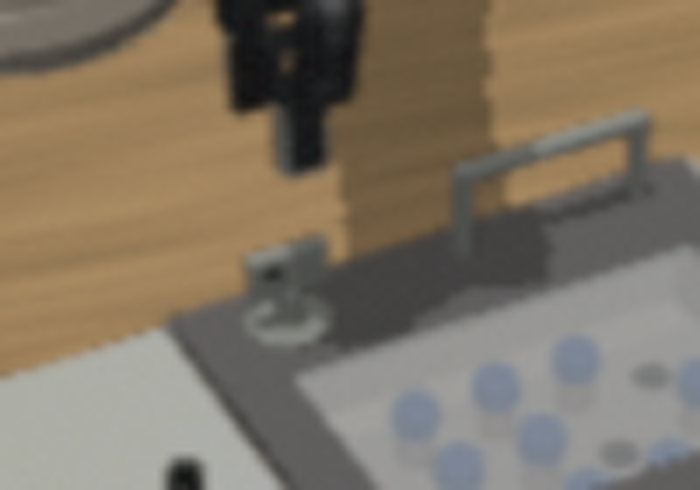

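The key now stands across, with its bow from (250,255) to (322,238) nearly parallel to the panel edge. On to the handle.

```bash
python3 -m creep '[{"hand":4.5,"translation":[4.5,-0.6,0],"yaw":-1},{"hand":4.5,"translation":[9,-1.2,0],"yaw":-2.3},{"hand":4.5,"translation":[13.5,-1.75,0],"yaw":-2.3},{"hand":4.5,"translation":[13.56,-1.75,1.5],"yaw":-2.3},{"hand":4.5,"translation":[13.56,-1.75,3],"yaw":-2.3},{"hand":4.5,"translation":[13.56,-1.75,3],"yaw":-2.3}]'; python3 go.py .4775 .1658 .1315 9.6; python3 - <<'E'
from h import *
g=grab('scene','scene5');f=grab('top','top5')
def c(i,x,y,w,h):return cv2.resize(i[y:y+h,x:x+w],(400,400),interpolation=cv2.INTER_CUBIC)
cv2.imwrite('pics/z5.png',np.hstack([c(g['img'],220,120,80,80),c(f['img'],225,170,60,60)]))
E
```

```text
clock: 8.48
tcp_pos: [0.4752, 0.1641, 0.1692]
tool_rot: [[-0.164, 0.986, -0.003], [0.986, 0.164, -0.002], [-0.002, -0.003, -1.0]]
ft_force: [1.4, 0.1, 0.2]
finger_gap: 0.525
tcp [0.4752 0.1641 0.1692] t 8.475 shift cm [0.13 0.27 3.77]
ydir now 9.4 yaw -0.2
```

View pics/z5.png

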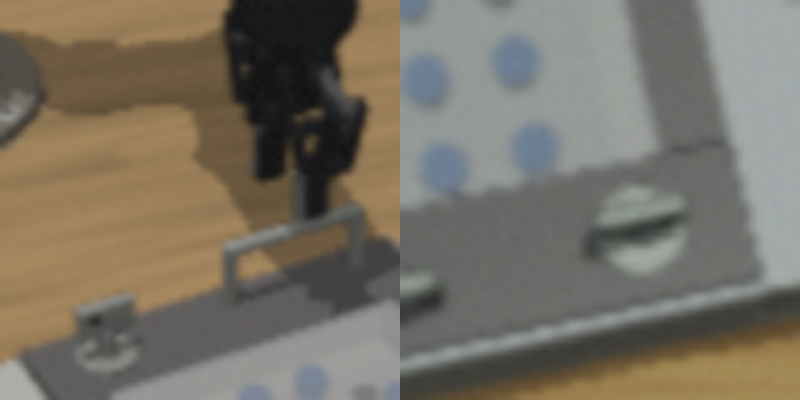

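The key is parallel to the front edge, and the fingers straddle the handle bar at about (300,220). Descending and closing.

```bash
python3 -m creep '[{"hand":4.5,"translation":[0.1,0.25,1.2],"yaw":0},{"hand":4.5,"translation":[0.1,0.25,2.5],"yaw":0},{"hand":4.5,"translation":[0.1,0.25,3.7],"yaw":0},{"hand":2.5,"translation":[0.1,0.25,3.7],"yaw":0},{"hand":0.6,"translation":[0.1,0.25,3.7],"yaw":0},{"hand":0.2,"translation":[0.1,0.25,3.7],"yaw":0},{"hand":0.2,"translation":[0.1,0.25,3.7],"yaw":0},{"hand":0.2,"translation":[0.1,0.25,3.7],"yaw":0}]'; python3 st.py; python3 go.py .4775 .1658 .1315 9.6; python3 - <<'E'
from h import *
g=grab('scene','scene6');
cv2.imwrite('pics/z6.png',cv2.resize(g['img'][120:200,220:320],None,fx=6,fy=6,interpolation=cv2.INTER_CUBIC))
E
```

```text
clock: 9.57
tcp_pos: [0.4789, 0.1676, 0.134]
tool_rot: [[-0.166, 0.986, 0.001], [0.986, 0.166, 0.0], [-0.0, 0.001, -1.0]]
ft_force: [5.1, -0.4, -5.8]
finger_gap: 0.09
F [ 5.1 -0.4 -5.8] M [-0.09 -0.94  0.04] ydir 9.58 gap 0.09
tcp [0.4789 0.1676 0.134 ] t 9.575 shift cm [-0.15 -0.17  0.25]
ydir now 9.6 yaw -0.0
```

View pics/z6.png

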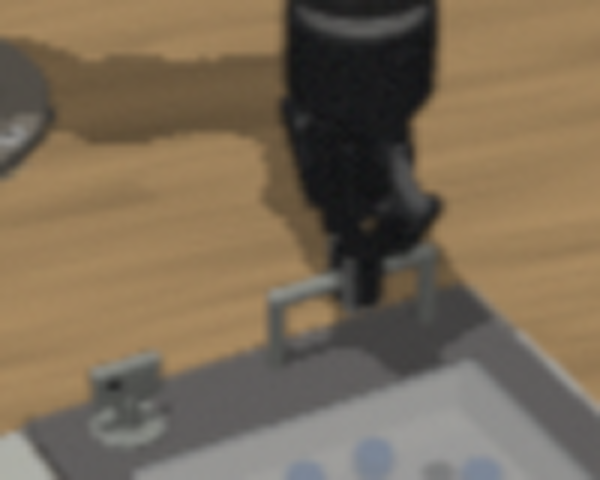

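The gripper is around the bar, though the gap reads 7.7 mm against a 10 mm bar. I'll lift a little first and check that it follows.

```bash
python3 -m creep '[{"hand":0.2,"translation":[0,0.24,-0.85],"yaw":0},{"hand":0.2,"translation":[0,0.51,-1.68],"yaw":0},{"hand":0.2,"translation":[0,0.82,-2.5],"yaw":0},{"hand":0.2,"translation":[0,1.16,-3.31],"yaw":0},{"hand":0.2,"translation":[0,1.16,-3.31],"yaw":0}]'; python3 st.py; python3 - <<'E'
from h import *
g=grab('scene','scene7');
cv2.imwrite('pics/z7.png',cv2.resize(g['img'][120:220,190:350],None,fx=5,fy=5,interpolation=cv2.INTER_CUBIC))
E
```

```text
clock: 10.25
tcp_pos: [0.4902, 0.1696, 0.1674]
tool_rot: [[-0.166, 0.986, 0.001], [0.986, 0.166, 0.0], [0.0, 0.001, -1.0]]
ft_force: [3.4, -0.6, -2.0]
finger_gap: 0.089
F [ 3.4 -0.6 -2. ] M [-0.15 -0.69 -0.03] ydir 9.58 gap 0.089
```

View pics/z7.png

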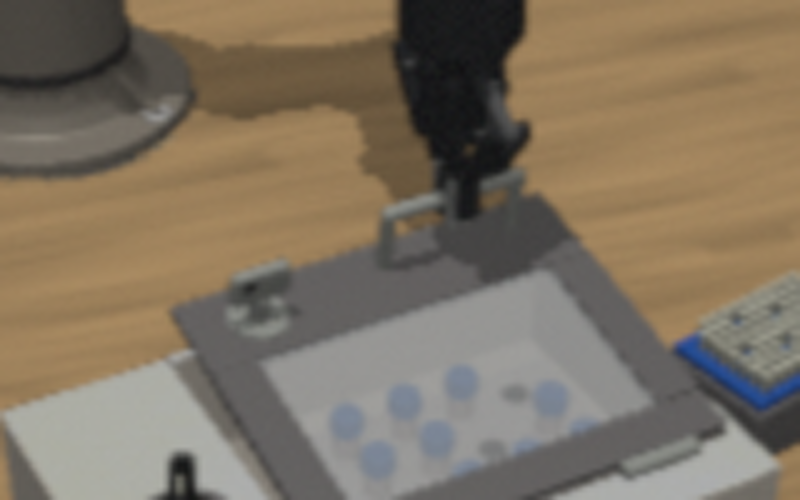

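The panel is lifting with the gripper, its front edge clear at (175,310). Continuing along the arc.

```bash
python3 -m creep '[{"hand":0.2,"translation":[0,0.8,-1.57],"yaw":0},{"hand":0.2,"translation":[0,1.73,-3.06],"yaw":0},{"hand":0.2,"translation":[0,2.78,-4.46],"yaw":0},{"hand":0.2,"translation":[0,3.95,-5.77],"yaw":0},{"hand":0.2,"translation":[0,5.24,-6.97],"yaw":0},{"hand":0.2,"translation":[0,6.61,-8.05],"yaw":0},{"hand":0.2,"translation":[0,6.61,-8.05],"yaw":0}]'; python3 st.py; python3 - <<'E'
from h import *
g=grab('scene','scene8');
cv2.imwrite('pics/z8.png',cv2.resize(g['img'][80:240,170:370],None,fx=4,fy=3.7,interpolation=cv2.INTER_CUBIC))
E
```

```text
clock: 11.18
tcp_pos: [0.5528, 0.1803, 0.2482]
tool_rot: [[-0.166, 0.986, -0.007], [0.986, 0.166, 0.0], [0.001, -0.007, -1.0]]
ft_force: [-8.8, -1.7, 11.1]
finger_gap: 0.088
F [-8.8 -1.7 11.1] M [-0.43  2.43  0.04] ydir 9.58 gap 0.088
```

View pics/z8.png

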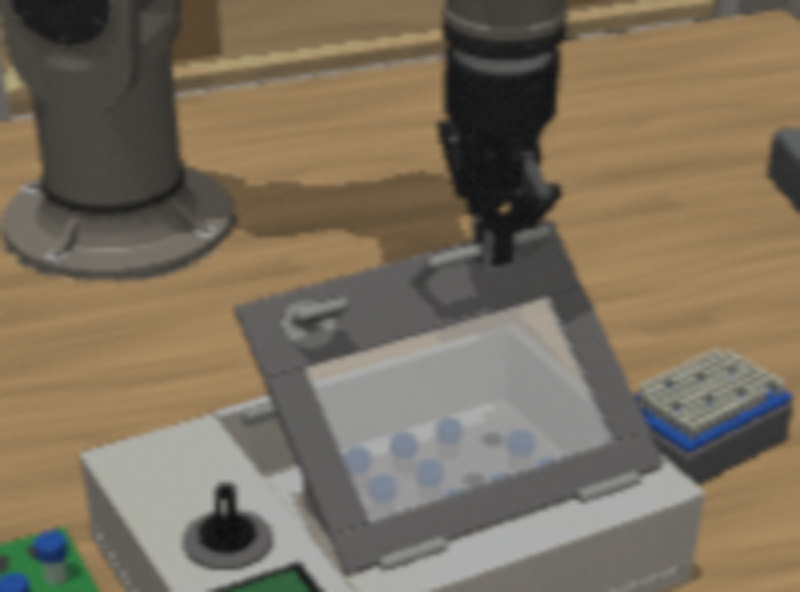

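The panel is about 40° open and the bar is still gripped at (495,245). Continuing to about 80°.

```bash
python3 -m creep '[{"hand":0.2,"translation":[0,1.48,-0.97],"yaw":0},{"hand":0.2,"translation":[0,3.03,-1.79],"yaw":0},{"hand":0.2,"translation":[0,4.65,-2.48],"yaw":0},{"hand":0.2,"translation":[0,6.31,-3.03],"yaw":0}]'; python3 st.py; python3 -m creep '[{"hand":0.2,"translation":[0,1.71,-0.39],"yaw":0},{"hand":0.2,"translation":[0,3.45,-0.64],"yaw":0},{"hand":0.2,"translation":[0,5.2,-0.74],"yaw":0},{"hand":0.2,"translation":[0,6.95,-0.68],"yaw":0},{"hand":0.2,"translation":[0,6.95,-0.68],"yaw":0}]'; python3 st.py; python3 - <<'E'
from h import *
g=grab('scene','scene9');
cv2.imwrite('pics/z9.png',cv2.resize(g['img'][80:240,170:370],None,fx=4,fy=3.7,interpolation=cv2.INTER_CUBIC))
E
```

```text
clock: 11.72
tcp_pos: [0.6154, 0.1911, 0.2798]
tool_rot: [[-0.167, 0.986, -0.005], [0.986, 0.167, 0.002], [0.003, -0.005, -1.0]]
ft_force: [3.1, 0.1, -13.1]
finger_gap: 0.091
F [  3.1   0.1 -13.1] M [-0.01 -0.29 -0.02] ydir 9.6 gap 0.091
clock: 12.35
tcp_pos: [0.6866, 0.2033, 0.2856]
tool_rot: [[-0.167, 0.986, 0.001], [0.986, 0.167, 0.001], [0.001, 0.001, -1.0]]
ft_force: [2.2, 1.4, 3.4]
finger_gap: 0.091
F [2.2 1.4 3.4] M [0.21 0.02 0.03] ydir 9.62 gap 0.091
```

View pics/z9.png

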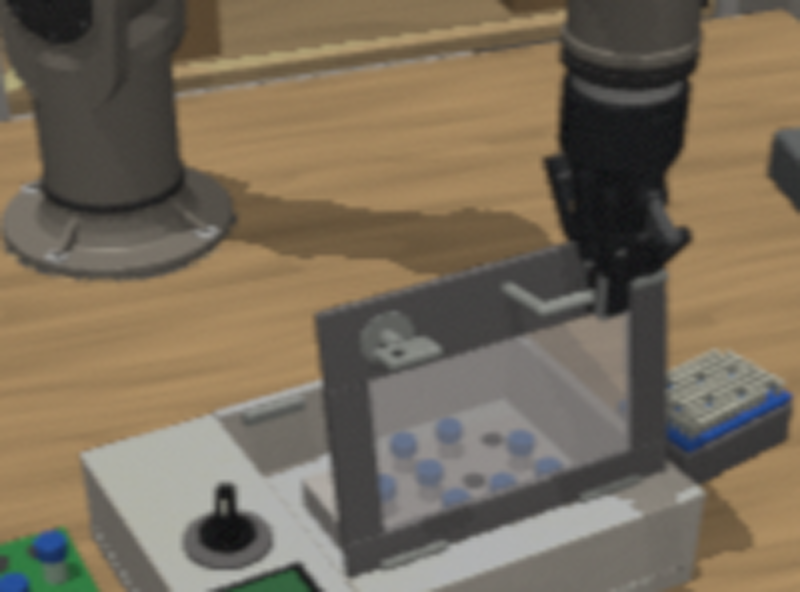

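The panel stands near 80°, with the bar held at (610,290). Opening slightly, so the front finger stays off the panel, and lifting straight up.

```bash
python3 -m creep '[{"hand":1.2,"translation":[0,0,0],"yaw":0},{"hand":1.8,"translation":[0,0,0],"yaw":0},{"hand":2.2,"translation":[0,0,0],"yaw":0},{"hand":2.2,"translation":[0,0,0],"yaw":0},{"hand":2.2,"translation":[0,0,-0.5],"yaw":0},{"hand":2.2,"translation":[0,0,-1.5],"yaw":0},{"hand":2.2,"translation":[0,0,-3],"yaw":0},{"hand":2.2,"translation":[0,0,-5],"yaw":0}]'; python3 st.py; python3 -m creep '[{"hand":2.2,"translation":[0,0,-2],"yaw":0},{"hand":2.2,"translation":[0,0,-5],"yaw":0},{"hand":2.2,"translation":[0,0,-8],"yaw":0}]'; python3 st.py; python3 - <<'E'
from h import *
g=grab('scene','scene10');f=grab('top','top10')
cv2.imwrite('pics/z10.png',np.hstack([cv2.resize(g['img'][100:260,170:310],(400,450)),cv2.resize(f['img'][80:260,150:310],(400,450))]))
E
```

```text
clock: 13.4
tcp_pos: [0.6857, 0.2026, 0.3359]
tool_rot: [[-0.166, 0.986, 0.0], [0.986, 0.166, 0.0], [0.0, 0.0, -1.0]]
ft_force: [0.1, -0.4, -0.3]
finger_gap: 0.262
F [ 0.1 -0.4 -0.3] M [-0.02 -0.05 -0.04] ydir 9.58 gap 0.262
clock: 13.78
tcp_pos: [0.6857, 0.2024, 0.417]
tool_rot: [[-0.166, 0.986, 0.001], [0.986, 0.166, 0.0], [0.0, 0.001, -1.0]]
ft_force: [-0.1, -0.3, -0.7]
finger_gap: 0.259
F [-0.1 -0.3 -0.7] M [ 0.04 -0.02 -0.04] ydir 9.57 gap 0.259
```

View pics/z10.png

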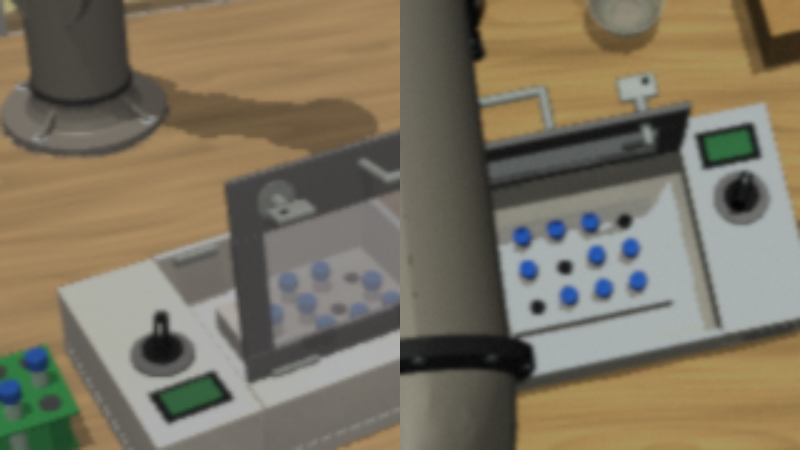

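```bash
python3 - <<'E'
from h import *
from fit import p,tr
g=grab('scene','scene11');g0=dict(np.load('pics/scene0.npz'));f0=dict(np.load('pics/top0.npz'));f=dict(np.load('pics/top10.npz'))
for th in(60,70,75,80,85):
    a=np.radians(th);d=np.array([-np.cos(a),np.sin(a)]);n=np.array([np.sin(a),np.cos(a)])
    q=215*d+7.5*n
    print(th,w2pix(g,tr(p,np.array([[90+q[0],y,100.5+q[1]] for y in(-80,180)])/1000)).round(1).tolist())
for nm,a,b,sl in(('rack',g0,g,np.s_[215:275,130:200]),('tip',g0,g,np.s_[172:210,340:370]),('dial',g0,g,np.s_[205:240,210:245]),('dialT',f0,f,np.s_[140:172,272:304]),('rackT',f0,f,np.s_[150:200,318:375])):
    x=cv2.absdiff(a['img'][sl],b['img'][sl]);print(nm,x.mean().round(2),np.percentile(x,99),x.max())
cv2.imwrite('pics/z11.png',cv2.resize(g['img'],(800,600)))
E
```

```text
[0.5973 0.0849 0.1668] [-0.4 -0.5 -0.1 -0.7  1.2  0.6 -0.7  0.2 -0.6  0.   0.6  0.2]
[0.5992 0.0851 0.1682] [-0.8 -0.6 -0.   0.3  0.7 -0.2]
[0.5977 0.0851 0.1678] [-0.5 -0.6 -0.2 -0.9  1.2  0.3 -0.7  0.1 -0.7 -0.2  0.6  0.1 -0.9 -0.9
 -0.2 -0.1  0.5 -0.5]
60 [[236.6, 158.4], [320.4, 134.0]]
70 [[242.1, 160.4], [327.9, 135.1]]
75 [[245.2, 162.3], [331.9, 136.5]]
80 [[248.4, 164.9], [336.0, 138.6]]
85 [[251.8, 168.2], [340.3, 141.3]]
rack 3.56 7.0 8
tip 5.85 31.0 45
dial 9.95 91.0 102
dialT 11.7 19.0 21
rackT 9.16 17.0 20
```

View pics/z11.png

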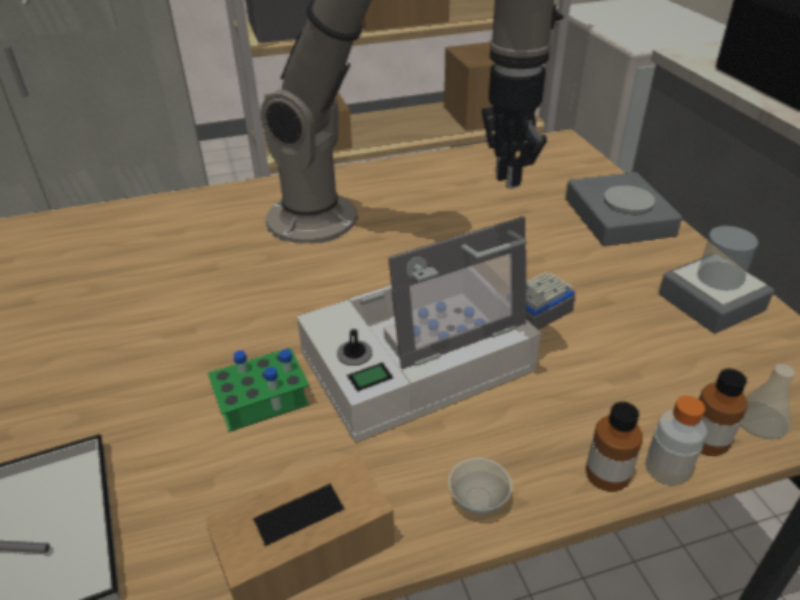

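```bash
python3 -c "
from workcell import manip
print(manip.close_job())"
```

```text
the job is handed in; nothing more can be done
None
```

The key is turned to its clockwise stop, the panel is standing open at about 82°, and I handed the job in at about 14 s of the 51 s allowed.

**Key:** I gripped the bow and turned it clockwise until the torque about the vertical rose to about 1.1 N m, which I took as the stop. In the pictures after release it lies along the incubator's y axis, parallel to the panel edge. I have no direct reading of its angle.

**Panel:** I gripped the handle bar, swung it along its arc, then opened the fingers and lifted clear. The wrist force was back near 0 N, and in a picture after release the panel was standing by itself. Its corner pixels fit about 80–83°. The largest wrist force I read was about 14 N, though I only read it at the end of each move.

**Bystanders:**
- **Dial and rack:** comparing the top pictures from before and after shows only a uniform brightness change, so neither moved.
- **Tip box:** I checked it by eye in the scene picture only, and it looks unmoved. The brightness comparison there showed somewhat larger differences, and I did not look into the cause.
- **Dial in the scene camera:** this also showed a large difference. I put it down to the opened panel showing in the crop, because the top camera disagrees with it.

**Unexplained reading:** while gripping the 10 mm bar, the finger opening read only about 7.7 mm. The bar followed the gripper throughout.

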